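# Press three watch crystals home in order and log the batch

### The job

With a light fingertip press from above, press the raised crystals fully home: the black-dial watch first, then the white-dial, then the blue-dial, each only in its turn. Then press the yellow key on the black counter to log the batch and let it come back up. Do not pick up or shove the watches or their holders, keep off the red key, and leave the other things on the bench where they are.

Things in the scene. Friction and masses are not known exactly. Their poses are not given: they have to be found in the camera images.
- holder_black: Loose grey round casing holder, 76 mm across, 20 mm high, 0.4 to 0.8 kg, with the black-dial watch lying face up in it (steel case 44 mm across, bezel black like the dial) on an orange sprung cushion. Origin: centre of the holder's underside, z up. The cushion with the watch yields straight down, 1.5 N per mm, up to 9 mm (13.5 N, then hard), and springs back.
- crystal_black_top (a point): Centre of the flat top of the clear round crystal (36 mm across) over the black dial. Raised, it stands about 36 mm above the bench and 7 to 8 mm above the watch's bezel; pressed home, about 31.5 mm above the bench and 3 mm above the bezel. Anything up to 36 mm across may press on it; z up.
- crystal_black (a joint): How far the crystal of the black-dial watch has been pressed into its case, in m: starts at 0 to 0.001, 0.005 is fully home. It slides down under about 3 N (stiff friction; 6 N is plenty), stays where it is left, and does not come up again.
- holder_white: Loose grey round casing holder, 76 mm across, 20 mm high, 0.4 to 0.8 kg, with the white-dial watch lying face up in it (steel case 44 mm across, bezel white like the dial) on an orange sprung cushion. Origin: centre of the holder's underside, z up. The cushion with the watch yields straight down, 1.5 N per mm, up to 9 mm (13.5 N, then hard), and springs back.
- crystal_white_top (a point): Centre of the flat top of the clear round crystal (36 mm across) over the white dial. Raised, it stands about 36 mm above the bench and 7 to 8 mm above the watch's bezel; pressed home, about 31.5 mm above the bench and 3 mm above the bezel. Anything up to 36 mm across may press on it; z up.
- crystal_white (a joint): How far the crystal of the white-dial watch has been pressed into its case, in m: starts at 0 to 0.001, 0.005 is fully home. It slides down under about 3 N (stiff friction; 6 N is plenty), stays where it is left, and does not come up again.
- holder_blue: Loose grey round casing holder, 76 mm across, 20 mm high, 0.4 to 0.8 kg, with the blue-dial watch lying face up in it (steel case 44 mm across, bezel blue like the dial) on an orange sprung cushion. Origin: centre of the holder's underside, z up. The cushion with the watch yields straight down, 1.5 N per mm, up to 9 mm (13.5 N, then hard), and springs back.
- crystal_blue_top (a point): Centre of the flat top of the clear round crystal (36 mm across) over the blue dial. Raised, it stands about 36 mm above the bench and 7 to 8 mm above the watch's bezel; pressed home, about 31.5 mm above the bench and 3 mm above the bezel. Anything up to 36 mm across may press on it; z up.
- crystal_blue (a joint): How far the crystal of the blue-dial watch has been pressed into its case, in m: starts at 0 to 0.001, 0.005 is fully home. It slides down under about 3 N (stiff friction; 6 N is plenty), stays where it is left, and does not come up again.
- counter: Fixed black batch counter, 80 by 140 mm, 30 mm high, with a green display, a yellow key and a red key. Origin: centre of its underside; the keys lie 12 mm toward its -x, yellow at its +y 38 mm, red at its -y 38 mm.
- key_log_top (a point): Centre of the top of the round yellow key (log the batch), 28 mm across, 54 mm above the bench when up; it is pressed straight down; z up.
- key_log (a joint): How far the yellow key (log the batch) is down, in m: 0 up, 0.008 at its stop. It is sprung (starts to move at 1.8 N, 3.9 N at 0.004 where it registers, 6 N at the stop), stands in a black collar 44 mm across and 42 mm above the bench, and comes back up when released.
- key_clear_top (a point): Centre of the top of the round red key (clear; not to be pressed), 28 mm across, 54 mm above the bench when up; it is pressed straight down; z up.
- key_clear (a joint): How far the red key (clear; not to be pressed) is down, in m: 0 up, 0.008 at its stop. It is sprung (starts to move at 1.8 N, 3.9 N at 0.004 where it registers, 6 N at the stop), stands in a black collar 44 mm across and 42 mm above the bench, and comes back up when released.
- tray: Loose bystander, leave alone: white divided parts tray, 100 x 130 x 18 mm. Origin: centre of its underside.
- loupe: Loose bystander, leave alone: black eye loupe, 34 mm across, 30 mm high. Origin: centre of its underside.
- screwdriver: Loose bystander, leave alone: red-handled screwdriver lying down, 120 mm long, along its x. Origin: centre of its underside.
- jar: Loose bystander, leave alone: amber glass jar with black cap, 44 mm across, 50 mm high. Origin: centre of its underside.
- ring: Loose bystander, leave alone: brass movement ring, 42 mm across, 8 mm high. Origin: centre of its underside.
- blower: Loose bystander, leave alone: blue dust blower, 48 mm across, 65 mm high. Origin: centre of its underside.
- tin: Loose bystander, leave alone: small round metal tin, 33 mm across, 18 mm high. Origin: centre of its underside.
There are look-alikes about, which are no part of the job. What is shaped like the holder_black but purple is not meant.

How it is judged:
By the outcome, as a careful person would: the job done as asked, in the order asked, and still so for the second after the job is handed in, with the robot touching nothing.
It also fails if it takes over 53 s, if anything falls off the work surface, if the arm or the gripper's body presses on something with over 40 N, if the wrist force passes 120 N, or if a joint passes its speed limit or range.

### The arm

A 6-joint arm with a two-finger parallel gripper is mounted at the origin on the work surface. World frame = base frame: x ahead of the robot, y to its left, z up, the work surface at z = 0. Lengths are in m, angles in degrees, forces in N, time in s.
With the tool pointing down it reaches from about 0.25 to 0.725 m from the base axis. Payload 9.7 kg.
Tool frame: the origin (TCP) lies midway between the tips of the shut fingers; the grasp point (between the pads) lies 19 mm behind it; z points along the fingers, y is the line along which they close (so a half turn about z gives the same grasp; the last joint's range is limited). The gripper opens to 85 mm and grips with 20 to 120 N. Pads are 22 mm wide; open, the fingers measure 114 mm over their backs; the gripper's body (76 mm by 85 mm) begins 54 mm behind the grasp point. The pads swing forward as they close: fully open they stand 13 mm farther back than shut.
Start: joints at [-77.235, 4.979, 10.078, 95.1, 0, 90], TCP at [0.122, -0.536, 0.231] pointing down, gripper open.
Joint ranges: [-179.16, 179.16], [-48.56, 103.87], [-65.8, 70.77], [-126.05, 130.52], [-82.76, 87.17], [-180, 180]. Speed limits (degrees/s): [127.2, 127.2, 147.25, 180, 180, 180].

### API

Orientations are given as [roll, pitch, yaw] about the fixed x, y, z axes, in that order (R = Rz(yaw) Ry(pitch) Rx(roll)).
In Python, from workcell import readout, imaging, bot, spotter gives the robot as it stands.
- The arm moves only by the shell command python3 -m jog 'ROWS' [FORCE]. ROWS is JSON, a list of rows, each an object with "rotation": the turn, a rotation vector about the world's x, y, z in degrees, a list of three; "translation": the shift along the world's x, y, z in mm, a list of three; "grip": the finger opening in mm, from 0 to 85.4. In form: [{"rotation": [wx, wy, wz], "translation": [dx, dy, dz], "grip": grip}, ...]. A call has 1 to 20 rows; each row is the pose to reach, as a shift and turn from the pose commanded when the call began; what a row does not reach only later rows make up. A row lasts 1/10 s, in which the tool goes at most 50 mm and 8.59 degrees, less where a joint would pass 70% of its speed; a pose out of reach is approached as far as the arm can. A call with a gripper value outside its range is refused whole. The fingers move at their own pace and stop on an object; FORCE is the grip in N (left out, the last holds). Time passes only in rows, so rows that repeat a pose let the fingers close. It gives the time, the measured TCP pose, the force, the opening and the grip force at its end, in the units of the state.
- readout.get_obs(): the state, without advancing time (a new reading comes with each control period).
- imaging.camera(name): name is "side" or "top" or "wrist"; returns (picture, depth): 420x560x3 uint8, red, green, blue; 420x560 float32, m along the optical axis (not along the pixel's ray), 0 where there is no reading.
- imaging.camera_info(name): a dict with "vertical_fov" (degrees; the focal length in pixels is half the picture's height over the tangent of half this angle, whatever the lens; pixels are square), "cx", "cy" (the principal point, pixels), "k1" (the pictures are not rectified: a ray, as slopes to the right and down, at radius r is drawn at 1 + k1 r^2 times it, then the intrinsics apply), "extrinsics" (4x4, takes a point from camera to world coordinates); the wrist camera has in their place "tool_from_camera" (4x4, takes a point from camera to tool coordinates, whose origin is the TCP and whose axes are the flange's). Camera axes: x right, y down, z forward; pixel columns grow to the right and rows downward; lengths in m; the calibration is good to about 2 mm. A picture is of the moment at which its call begins: read the wrist's pose just before it. camera_info takes no time and is no camera call.
- bot.job_done(): hands the job in; it is judged then, once.
Trained networks look in the newest picture that a camera, given by its name, has taken for a name from the list of things; names that differ only in an ending like _2 or _b are one class to them, and where a whole thing is asked for, a point or a joint stands for the part that bears it (a point fixed in the world has none). Each returns a list of dicts, best first, with "confidence" (0 to 1); they miss things now and then, are a little off and sometimes report something else, mostly with a low value. They report only what shows in the picture. A call takes as long as a camera call. They do not tell look-alikes from the thing itself.
- spotter.spot_in(camera, target): "box" ([centre column, centre row, width, height] in pixels, round what is visible of it).
- spotter.mark_of(camera, target): "uv" ([column, row] in pixels: a listed point, or the origin of a listed thing).
The state is a dict: "time": time; "q": joint angles; "qd": joint speeds; "joint_efforts": joint torques, N m; "ee_pos": TCP position; "tcp_rot": TCP orientation; "wrist_force": force on the tool from outside, world axes, zero at the start; "torque": the same for the moment, N m; "opening": finger opening in m; "grasp_force": force on a finger pad.
Only numpy, scipy, OpenCV 4.12 (cv2) and the standard library are available. Lean on these libraries where they do the work, as an engineer would, in place of code of your own. Each camera call takes 0.05 s, during which the arm holds its last target. There are 200 camera calls.

## Working session

There is one attempt and no reset: what is moved stays moved. The work goes in short steps, Python scripts to look and compute and a shell command to move; the robot and the scene stay as the last step left them, time stands still between calls to the robot, and variables do not carry over. Pictures are saved under pics/ and viewed, at most 10 in all, crops included, and the job is handed in when it is done.

```bash
mkdir -p pics; cat > h.py <<'E'
import numpy as np, cv2
from workcell import readout, imaging, bot, spotter
from scipy.spatial.transform import Rotation as R
def K(n):
    i=imaging.camera_info(n); f=210/np.tan(np.radians(i["vertical_fov"])/2); return i,f
def T(n):
    i=imaging.camera_info(n)
    return np.array(i["extrinsics"])
def ray(n,uv):
    i,f=K(n); d=np.array([(uv[0]-i["cx"])/f,(uv[1]-i["cy"])/f]); s=d.copy()
    for _ in range(20): s=d/(1+i["k1"]*(s@s))
    return np.array([s[0],s[1],1])
def atz(n,uv,z,M=None):
    M=T(n) if M is None else M
    r=M[:3,:3]@ray(n,uv); o=M[:3,3]; return o+r*(z-o[2])/r[2]
def dep(n,uv,D,M=None):
    M=T(n) if M is None else M
    d=D[int(round(uv[1])),int(round(uv[0]))]; return M[:3,:3]@(ray(n,uv)*d)+M[:3,3]
def save(p,name): cv2.imwrite('pics/'+name,p[:,:,::-1])
E
python3 - <<'E'
from h import *
np.set_printoptions(precision=4,suppress=True)
H={'crystal_black_top':.036,'crystal_white_top':.036,'crystal_blue_top':.036,'key_log_top':.054,'key_clear_top':.054,'holder_black':0.0,'counter':0.0}
p={}
for c in('top','side'):
    p[c],D=imaging.camera(c); save(p[c],c+'0.png')
    for t,z in H.items():
        for m in spotter.mark_of(c,t)[:4]:
            print(c,t,np.round(m['uv'],1),round(m['confidence'],2),atz(c,m['uv'],z),dep(c,m['uv'],D))
o=readout.get_obs();print(o['time'],o['ee_pos'],o['tcp_rot'],o['opening'])
E
```

```text
top crystal_black_top [401.4 272.4] 0.73 [ 0.3716 -0.3168  0.036 ] [ 0.3717 -0.3162  0.0383]
top crystal_black_top [352.9 230.1] 0.48 [ 0.4768 -0.1918  0.036 ] [ 0.4769 -0.1921  0.0339]
top crystal_white_top [205.6 226.7] 0.5 [0.4776 0.1823 0.036 ] [0.4775 0.1821 0.0376]
top crystal_blue_top [353.4 226.8] 0.73 [ 0.4852 -0.193   0.036 ] [ 0.4852 -0.193   0.036 ]
top crystal_blue_top [282.7 234.8] 0.44 [ 0.4613 -0.0137  0.036 ] [ 0.4611 -0.0137  0.0397]
top key_log_top [206.3 227.1] 0.73 [0.4756 0.1775 0.054 ] [0.4765 0.1803 0.0375]
top key_log_top [245.4 152. ] 0.65 [0.6683 0.0853 0.054 ] [0.6688 0.0855 0.0517]
top key_clear_top [273.8 152.3] 0.41 [0.669  0.0133 0.054 ] [0.6716 0.0136 0.0423]
top holder_black [353.3 227.1] 0.78 [ 0.4867 -0.1983  0.    ] [ 0.4844 -0.1927  0.0359]
top holder_black [401.1 272.1] 0.57 [ 0.3712 -0.3254  0.    ] [ 0.3724 -0.3154  0.0384]
top holder_black [204.8 226.8] 0.46 [0.4793 0.1905 0.    ] [0.4775 0.185  0.0325]
top holder_black [259.6 151.4] 0.3 [0.6828 0.0523 0.    ] [0.6763 0.0507 0.0285]
top counter [259.  154.4] 0.57 [0.6746 0.0537 0.    ] [0.669
[... 443 characters left out ...]
  0.036 ] [ 0.48   -0.2128  0.0254]
side key_log_top [329.3 207.1] 0.41 [0.6509 0.001  0.054 ] [0.6509 0.001  0.054 ]
side key_log_top [326.7 181.9] 0.39 [0.6678 0.0893 0.054 ] [0.6669 0.0866 0.0564]
side key_clear_top [332.5 200.5] 0.53 [0.6642 0.0212 0.054 ] [0.6629 0.0178 0.0575]
side holder_black [271.1 299. ] 0.95 [ 0.4812 -0.1867  0.    ] [ 0.4789 -0.2075  0.0332]
side holder_black [223.8 371.1] 0.9 [ 0.3726 -0.3218  0.    ] [ 0.3759 -0.3386  0.0385]
side holder_black [294.2 172.7] 0.22 [0.6085 0.2039 0.    ] [0.6075 0.1991 0.004 ]
side counter [330.5 209. ] 0.71 [0.6702 0.0461 0.    ] [0.6547 0.002  0.046 ]
0.8 [ 0.1215 -0.5364  0.2313] [179.9972  -0.0013  12.7635] 0.08523131296733445
```

```bash
python3 - <<'E'
import cv2
a=cv2.imread('pics/top0.png')
cv2.imwrite('pics/topc.png',cv2.resize(a[110:320,160:440],None,fx=2.8,fy=2.8,interpolation=cv2.INTER_CUBIC))
E
```

```text
(no output)
```

View pics/topc.png

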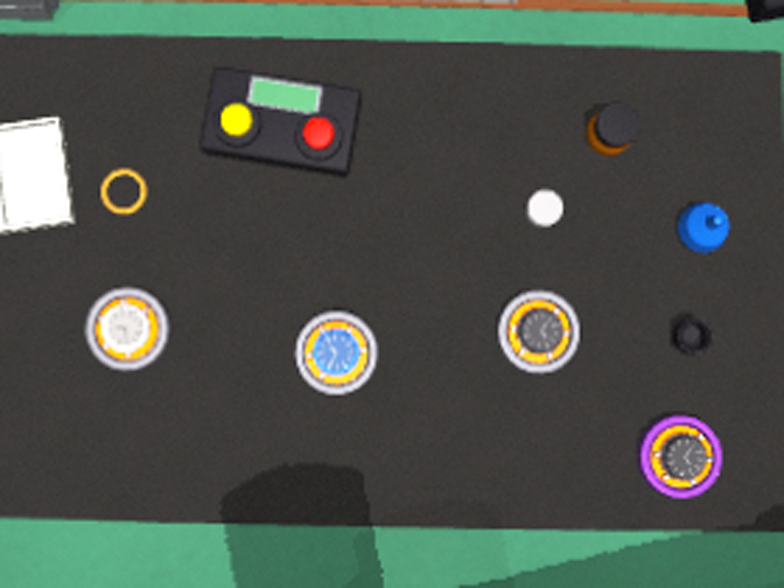

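View pics/side0.png

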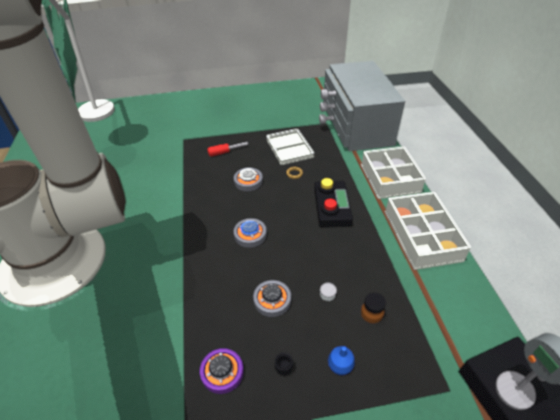

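The top view shows the black dial in two places: px (353,228) in a grey holder and px (403,273) in a purple one. The grey one is meant, since purple is excluded, and the enlarged crop confirms it. White is at (205,227), blue at (280,236), the yellow key at (244,152) and the red key at (274,157). The side view agrees. Next I move above the grey-holder black watch with the fingers shut.

```bash
python3 -m jog '[{"rotation":[0,0,0],"translation":[40,40,0],"grip":0},{"rotation":[0,0,0],"translation":[80,75,0],"grip":0},{"rotation":[0,0,0],"translation":[115,110,0],"grip":0},{"rotation":[0,0,0],"translation":[150,145,0],"grip":0},{"rotation":[0,0,0],"translation":[185,180,-10],"grip":0},{"rotation":[0,0,0],"translation":[220,215,-20],"grip":0},{"rotation":[0,0,0],"translation":[255,250,-35],"grip":0},{"rotation":[0,0,0],"translation":[290,280,-50],"grip":0},{"rotation":[0,0,0],"translation":[325,310,-65],"grip":0},{"rotation":[0,0,0],"translation":[345,330,-75],"grip":0},{"rotation":[0,0,0],"translation":[355,342,-80],"grip":0},{"rotation":[0,0,0],"translation":[355,342,-80],"grip":0},{"rotation":[0,0,0],"translation":[355,342,-80],"grip":0},{"rotation":[0,0,0],"translation":[355,342,-80],"grip":0}]' 
cat > w.py <<'E'
from h import *
import sys
np.set_printoptions(precision=4,suppress=True)
def wrist(name):
    o=readout.get_obs(); M=np.eye(4); M[:3,:3]=R.from_euler('xyz',o['tcp_rot'],degrees=True).as_matrix(); M[:3,3]=o['ee_pos']
    M=M@np.array(imaging.camera_info('wrist')['tool_from_camera']); p,D=imaging.camera('wrist'); save(p,name)
    print(o['time'],o['ee_pos'],o['tcp_rot'],'q',np.array(o['q']),'F',np.array(o['wrist_force']),'cam',M[:3,3])
    return p,D,M
if __name__=='__main__':
    p,D,M=wrist(sys.argv[1])
    for a in sys.argv[2:]:
        t,z=a.split(':')
        for m in spotter.mark_of('wrist',t)[:3]: print(t,np.round(m['uv'],1),round(m['confidence'],2),atz('wrist',m['uv'],float(z),M),dep('wrist',m['uv'],D,M))
E
python3 w.py w1.png crystal_black_top:.036 holder_black:0 
python3 - <<'E'
# colour-based centres in the top picture: orange cushion ring & yellow key
from h import *
p=cv2.imread('pics/top0.png'); h=cv2.cvtColor(p,cv2.COLOR_BGR2HSV)
m=cv2.inRange(h,(8,150,150),(22,255,255))
for n,(u,v) in dict(black=(353,228),white=(205,227),blue=(280,236)).items():
    s=np.argwhere(m[v-16:v+17,u-16:u+17]); (r,c),rad=cv2.minEnclosingCircle(s.astype(np.float32)); uv=(u-16+c,v-16+r); print(n,np.round(uv,1),rad,atz('top',uv,.02))
m=cv2.inRange(h,(24,180,150),(34,255,255)); s=np.argwhere(m[140:165,230:260]); (r,c),rad=cv2.minEnclosingCircle(s.astype(np.float32)); print('key',atz('top',(230+c,140+r),.054),rad)
E
```

```text
time: 2.2
ee_pos: [0.476, -0.1955, 0.1521]
tcp_rot: [180.0, -0.0, 12.7]
wrist_force: [-0.7, -0.0, 0.7]
opening: 0.0002
grasp_force: 0.0
2.2 [ 0.476  -0.1955  0.1521] [179.955   -0.0334  12.6869] q [-22.3166  -0.8018  -4.6382  86.1105  -0.0177 144.9964] F [-0.661  -0.0447  0.7179] cam [ 0.5591 -0.1773  0.2951]
crystal_black_top [276.4 199.3] 0.62 [ 0.4836 -0.191   0.036 ] [ 0.4839 -0.1909  0.0371]
crystal_black_top [387.3 341.1] 0.59 [ 0.3712 -0.3222  0.036 ] [ 0.4962 -0.2258  0.2084]
holder_black [379.6 317.6] 0.86 [ 0.3721 -0.3244  0.    ] [ 0.3887 -0.3114  0.0261]
holder_black [278.4 185.3] 0.73 [ 0.4862 -0.1918  0.    ] [ 0.4953 -0.19    0.0371]
black [352. 228.] 11.180439949035645 [ 0.48302298 -0.19183001  0.02      ]
white [205. 227.] 11.180439949035645 [0.47765986 0.18655471 0.02      ]
blue [279.5 235.5] 11.068072319030762 [ 0.45997128 -0.00554747  0.02      ]
key [0.66747457 0.08937154 0.054     ] 5.722456455230713
```

View pics/w1.png

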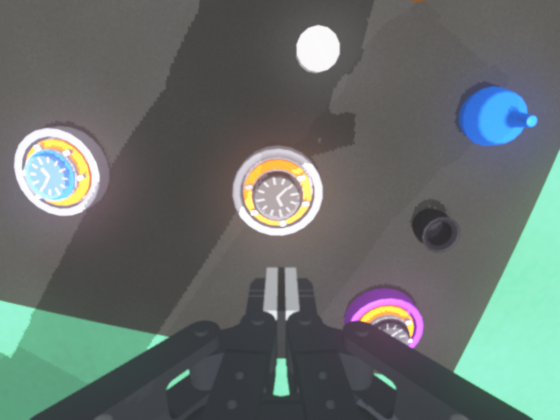

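The wrist view shows the fingers above and behind the grey-holder black watch, whose crystal is at px (277,197), i.e. (0.483, -0.1915). I shift over it, come down and start a slow press.

```bash
python3 -m jog '[{"rotation":[0,0,0],"translation":[7,4,-20],"grip":0},{"rotation":[0,0,0],"translation":[7,4,-55],"grip":0},{"rotation":[0,0,0],"translation":[7,4,-85],"grip":0},{"rotation":[0,0,0],"translation":[7,4,-100],"grip":0},{"rotation":[0,0,0],"translation":[7,4,-108],"grip":0},{"rotation":[0,0,0],"translation":[7,4,-112],"grip":0},{"rotation":[0,0,0],"translation":[7,4,-114],"grip":0},{"rotation":[0,0,0],"translation":[7,4,-116],"grip":0},{"rotation":[0,0,0],"translation":[7,4,-118],"grip":0},{"rotation":[0,0,0],"translation":[7,4,-120],"grip":0},{"rotation":[0,0,0],"translation":[7,4,-122],"grip":0},{"rotation":[0,0,0],"translation":[7,4,-122],"grip":0},{"rotation":[0,0,0],"translation":[7,4,-122],"grip":0}]'
```

```text
time: 3.65
ee_pos: [0.4839, -0.1905, 0.0296]
tcp_rot: [180.0, -0.0, 12.8]
wrist_force: [2.0, -0.8, 3.1]
opening: 0.0003
grasp_force: 1.5
```

```bash
python3 -m jog '[{"rotation":[0,0,0],"translation":[0,0,-1],"grip":0},{"rotation":[0,0,0],"translation":[0,0,-2],"grip":0},{"rotation":[0,0,0],"translation":[0,0,-3],"grip":0},{"rotation":[0,0,0],"translation":[0,0,-3],"grip":0},{"rotation":[0,0,0],"translation":[0,0,-3],"grip":0}]'
```

```text
time: 4.15
ee_pos: [0.484, -0.1906, 0.0269]
tcp_rot: [180.0, -0.1, 12.8]
wrist_force: [1.2, -1.2, 7.3]
opening: -0.0001
grasp_force: 3.5
```

The force rose about 1.5 N/mm at the end to 7.3 N, which is the cushion alone, so the crystal is home. I lift and check.

```bash
python3 -m jog '[{"rotation":[0,0,0],"translation":[0,0,5],"grip":0},{"rotation":[0,0,0],"translation":[0,0,25],"grip":0},{"rotation":[0,0,0],"translation":[0,0,60],"grip":0},{"rotation":[0,0,0],"translation":[0,0,95],"grip":0},{"rotation":[0,0,0],"translation":[-5,0,115],"grip":0},{"rotation":[0,0,0],"translation":[-10,0,124],"grip":0},{"rotation":[0,0,0],"translation":[-10,0,124],"grip":0},{"rotation":[0,0,0],"translation":[-10,0,124],"grip":0}]'; python3 w.py w2.png crystal_black_top:.0315
```

```text
time: 4.95
ee_pos: [0.4729, -0.1902, 0.1489]
tcp_rot: [-179.9, 0.1, 12.8]
wrist_force: [-0.0, -0.7, 0.4]
opening: -0.0
grasp_force: 0.0
4.95 [ 0.4729 -0.1902  0.1489] [-179.9326    0.0894   12.7573] q [-21.9095  -1.2915  -5.4719  85.9315   0.0046 145.3333] F [-0.0431 -0.6509  0.4161] cam [ 0.5563 -0.1722  0.2917]
crystal_black_top [397.2 342.8] 0.93 [ 0.367  -0.3277  0.0315] [ 0.4939 -0.2235  0.2058]
crystal_black_top [284.9 195.3] 0.61 [ 0.4846 -0.1914  0.0315] [ 0.4847 -0.1914  0.0321]
```

```bash
cat > d.py <<'E'
# depth profile: crystal patch against bench height near it
from w import *
import sys
x,y=map(float,sys.argv[2:4]); p,D,M=wrist(sys.argv[1])
v,u=np.mgrid[0:420:1,0:560:1]; P=[]
i,f=K('wrist')
for (r,c) in zip(v[::2,::2].ravel(),u[::2,::2].ravel()):
    if D[r,c]>0: P.append(M[:3,:3]@(ray('wrist',(c,r))*D[r,c])+M[:3,3])
P=np.array(P); d=np.hypot(P[:,0]-x,P[:,1]-y)
for a,b in((0,4),(0,8),(8,12),(12,16),(19,22),(33,36),(45,60)):
    s=P[(d>a/1e3)&(d<b/1e3),2]; print(a,b,len(s),np.median(s) if len(s) else None)
E
python3 d.py w2b.png 0.483 -0.1915
```

```text
5.05 [ 0.473  -0.1902  0.1486] [-179.9167    0.1166   12.7625] q [-21.9044  -1.2578  -5.4649  85.9362   0.0022 145.3332] F [ 0.4821 -0.378  -0.3697] cam [ 0.5564 -0.1721  0.2915]Traceback (most recent call last):
  File "d.py", line 8, in <module>
    if D[r,c]>0: P.append(M[:3,:3]@(ray('wrist',(c,r))*D[r,c])+M[:3,3])
                                    ~~~^^^^^^^^^^^^^^^
  File "h.py", line 10, in ray
    i,f=K(n); d=np.array([(uv[0]-i["cx"])/f,(uv[1]-i["cy"])/f]); s=d.copy()
        ~^^^
  File "h.py", line 5, in K
    i=imaging.camera_info(n); f=210/np.tan(np.radians(i["vertical_fov"])/2); return i,f
ValueError: time passes only in moves, steps and waits
```

The black crystal top dropped from 37.1 to 32.1 mm, so it is home. White next, turning yaw to keep joint 6 in range.

```bash
python3 -m jog '[{"rotation":[0,0,5],"translation":[0,25,0],"grip":0},{"rotation":[0,0,10],"translation":[0,65,0],"grip":0},{"rotation":[0,0,15],"translation":[0,105,0],"grip":0},{"rotation":[0,0,20],"translation":[0,145,0],"grip":0},{"rotation":[0,0,25],"translation":[0,185,0],"grip":0},{"rotation":[0,0,30],"translation":[0,225,0],"grip":0},{"rotation":[0,0,35],"translation":[0,265,0],"grip":0},{"rotation":[0,0,40],"translation":[0,305,0],"grip":0},{"rotation":[0,0,45],"translation":[0,345,0],"grip":0},{"rotation":[0,0,45],"translation":[0,370,0],"grip":0},{"rotation":[0,0,45],"translation":[0,376,0],"grip":0},{"rotation":[0,0,45],"translation":[0,376,0],"grip":0},{"rotation":[0,0,45],"translation":[0,376,0],"grip":0}]'; python3 w.py w3.png crystal_white_top:.036 holder_white:0
```

```text
time: 6.4
ee_pos: [0.4734, 0.1848, 0.1499]
tcp_rot: [-180.0, 0.0, 57.7]
wrist_force: [-0.2, -0.3, -0.1]
opening: -0.0001
grasp_force: 0.0
6.4 [0.4734 0.1848 0.1499] [-179.9808    0.0487   57.7355] q [ 21.3342  -1.5637  -5.6299  85.9844  -0.0135 143.5987] F [-0.2246 -0.3304 -0.0756] cam [0.5196 0.2555 0.2928]
crystal_white_top [281.7 204.3] 0.95 [0.477  0.1873 0.036 ] [0.4771 0.1873 0.0363]
holder_white [280.  189.3] 0.79 [0.4772 0.1903 0.    ] [0.4825 0.1985 0.0368]
```

View pics/w3.png

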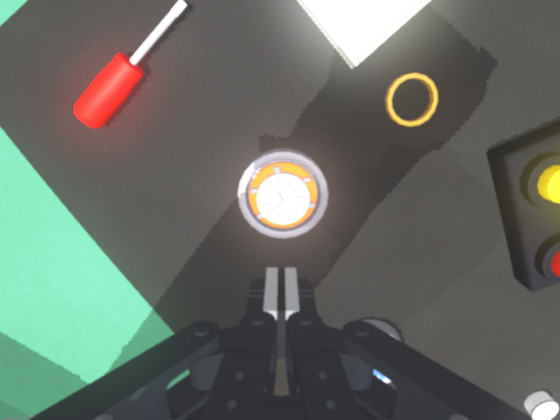

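The white crystal is at about px (282,202) in the wrist view, i.e. (0.477, 0.188, 0.036).

```bash
python3 -m jog '[{"rotation":[0,0,0],"translation":[4,3,-20],"grip":0},{"rotation":[0,0,0],"translation":[4,3,-55],"grip":0},{"rotation":[0,0,0],"translation":[4,3,-85],"grip":0},{"rotation":[0,0,0],"translation":[4,3,-100],"grip":0},{"rotation":[0,0,0],"translation":[4,3,-108],"grip":0},{"rotation":[0,0,0],"translation":[4,3,-112],"grip":0},{"rotation":[0,0,0],"translation":[4,3,-114],"grip":0},{"rotation":[0,0,0],"translation":[4,3,-116],"grip":0},{"rotation":[0,0,0],"translation":[4,3,-118],"grip":0},{"rotation":[0,0,0],"translation":[4,3,-120],"grip":0},{"rotation":[0,0,0],"translation":[4,3,-122],"grip":0},{"rotation":[0,0,0],"translation":[4,3,-123],"grip":0},{"rotation":[0,0,0],"translation":[4,3,-123],"grip":0},{"rotation":[0,0,0],"translation":[4,3,-123],"grip":0}]'
```

```text
time: 7.95
ee_pos: [0.4782, 0.1888, 0.0279]
tcp_rot: [179.9, -0.1, 57.8]
wrist_force: [2.0, -0.3, 5.3]
opening: -0.0002
grasp_force: 2.7
```

```bash
python3 -m jog '[{"rotation":[0,0,0],"translation":[0,0,-1],"grip":0},{"rotation":[0,0,0],"translation":[0,0,-1.5],"grip":0},{"rotation":[0,0,0],"translation":[0,0,-1.5],"grip":0},{"rotation":[0,0,0],"translation":[0,0,-1.5],"grip":0}]'; python3 -m jog '[{"rotation":[0,0,0],"translation":[0,0,5],"grip":0},{"rotation":[0,0,0],"translation":[0,0,25],"grip":0},{"rotation":[0,0,0],"translation":[0,0,60],"grip":0},{"rotation":[0,0,0],"translation":[0,0,95],"grip":0},{"rotation":[0,0,0],"translation":[-4,-3,115],"grip":0},{"rotation":[0,0,0],"translation":[-4,-3,124],"grip":0},{"rotation":[0,0,0],"translation":[-4,-3,124],"grip":0},{"rotation":[0,0,0],"translation":[-4,-3,124],"grip":0}]'; python3 w.py w4.png crystal_white_top:.0315
```

```text
time: 8.35
ee_pos: [0.4782, 0.1888, 0.0266]
tcp_rot: [179.9, -0.1, 57.8]
wrist_force: [1.0, 0.3, 7.4]
opening: -0.0
grasp_force: 3.7
time: 9.15
ee_pos: [0.4732, 0.1855, 0.1484]
tcp_rot: [-179.9, 0.1, 57.8]
wrist_force: [-0.4, -0.5, -0.1]
opening: 0.0001
grasp_force: 0.0
9.15 [0.4732 0.1855 0.1484] [-179.9351    0.0775   57.7691] q [ 21.4088  -1.5084  -5.7377  85.8715   0.0063 143.6397] F [-0.4187 -0.524  -0.0868] cam [0.5194 0.2563 0.2913]
crystal_white_top [281.3 201.4] 0.79 [0.4772 0.1894 0.0315] [0.4774 0.1897 0.0329]
```

White is home: 7.4 N at 26.6 mm matches the cushion alone. Blue next.

```bash
python3 -m jog '[{"rotation":[0,0,0],"translation":[-4,-25,0],"grip":0},{"rotation":[0,0,0],"translation":[-8,-65,0],"grip":0},{"rotation":[0,0,0],"translation":[-12,-105,0],"grip":0},{"rotation":[0,0,0],"translation":[-15,-145,0],"grip":0},{"rotation":[0,0,0],"translation":[-18,-180,0],"grip":0},{"rotation":[0,0,0],"translation":[-18,-194,0],"grip":0},{"rotation":[0,0,0],"translation":[-18,-195,0],"grip":0},{"rotation":[0,0,0],"translation":[-18,-195,0],"grip":0},{"rotation":[0,0,0],"translation":[-18,-195,0],"grip":0}]'; python3 w.py w5.png crystal_blue_top:.036 holder_blue:0
```

```text
time: 10.15
ee_pos: [0.4554, -0.0086, 0.1493]
tcp_rot: [-180.0, 0.0, 57.8]
wrist_force: [-0.1, 0.1, -0.4]
opening: 0.0003
grasp_force: 0.0
10.15 [ 0.4554 -0.0086  0.1493] [-179.952     0.0139   57.8099] q [ -1.0956  -8.7869 -12.3899  86.4453   0.0129 121.0945] F [-0.0871  0.0828 -0.4409] cam [0.5015 0.062  0.2923]
crystal_blue_top [283.5 202.1] 0.88 [ 0.4613 -0.0052  0.036 ] [ 0.4613 -0.0051  0.0363]
crystal_blue_top [500.7 279.4] 0.16 [ 0.5855 -0.167   0.036 ] [ 0.5916 -0.1834  0.0176]
```

View pics/w5.png

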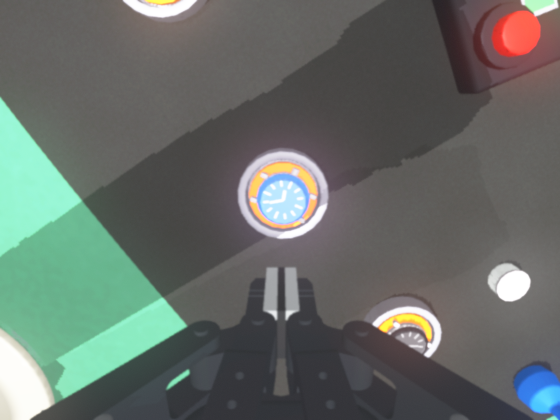

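The blue crystal is at px (284,201), i.e. (0.461, -0.005, 0.036). I press it the same way.

```bash
python3 -m jog '[{"rotation":[0,0,0],"translation":[5,4,-20],"grip":0},{"rotation":[0,0,0],"translation":[5,4,-55],"grip":0},{"rotation":[0,0,0],"translation":[5,4,-85],"grip":0},{"rotation":[0,0,0],"translation":[5,4,-100],"grip":0},{"rotation":[0,0,0],"translation":[5,4,-108],"grip":0},{"rotation":[0,0,0],"translation":[5,4,-112],"grip":0},{"rotation":[0,0,0],"translation":[5,4,-114],"grip":0},{"rotation":[0,0,0],"translation":[5,4,-116],"grip":0},{"rotation":[0,0,0],"translation":[5,4,-118],"grip":0},{"rotation":[0,0,0],"translation":[5,4,-120],"grip":0},{"rotation":[0,0,0],"translation":[5,4,-121],"grip":0},{"rotation":[0,0,0],"translation":[5,4,-122],"grip":0},{"rotation":[0,0,0],"translation":[5,4,-122],"grip":0},{"rotation":[0,0,0],"translation":[5,4,-122],"grip":0}]'
```

```text
time: 11.7
ee_pos: [0.4611, -0.0054, 0.0282]
tcp_rot: [179.9, -0.0, 57.8]
wrist_force: [3.3, 0.4, 4.6]
opening: 0.0002
grasp_force: 2.5
```

```bash
python3 -m jog '[{"rotation":[0,0,0],"translation":[0,0,-1],"grip":0},{"rotation":[0,0,0],"translation":[0,0,-1.7],"grip":0},{"rotation":[0,0,0],"translation":[0,0,-1.7],"grip":0},{"rotation":[0,0,0],"translation":[0,0,-1.7],"grip":0}]'; python3 -m jog '[{"rotation":[0,0,0],"translation":[0,0,5],"grip":0},{"rotation":[0,0,0],"translation":[0,0,25],"grip":0},{"rotation":[0,0,0],"translation":[0,0,60],"grip":0},{"rotation":[0,0,0],"translation":[0,0,95],"grip":0},{"rotation":[0,0,0],"translation":[-4,-3,115],"grip":0},{"rotation":[0,0,0],"translation":[-4,-3,124],"grip":0},{"rotation":[0,0,0],"translation":[-4,-3,124],"grip":0},{"rotation":[0,0,0],"translation":[-4,-3,124],"grip":0}]'; python3 w.py w6.png crystal_blue_top:.0315; python3 -m jog '[{"rotation":[0,0,0],"translation":[20,10,0],"grip":0},{"rotation":[0,0,0],"translation":[50,25,0],"grip":0},{"rotation":[0,0,0],"translation":[85,45,0],"grip":0},{"rotation":[0,0,0],"translation":[120,60,0],"grip":0},{"rotation":[0,0,0],"translation":[155,75,0],"grip":0},{"rotation":[0,0,0],"translation":[185,90,0],"grip":0},{"rotation":[0,0,0],"translation":[200,94,0],"grip":0},{"rotation":[0,0,0],"translation":[200,94,0],"grip":0},{"rotation":[0,0,0],"translation":[200,94,0],"grip":0}]'; python3 w.py w7.png key_log_top:.054 key_clear_top:.054
```

```text
time: 12.1
ee_pos: [0.4611, -0.0054, 0.0267]
tcp_rot: [179.9, -0.0, 57.8]
wrist_force: [2.3, 0.6, 7.4]
opening: 0.0002
grasp_force: 3.6
time: 12.9
ee_pos: [0.456, -0.0084, 0.1487]
tcp_rot: [-179.9, 0.1, 57.8]
wrist_force: [-0.0, -0.4, -0.4]
opening: 0.0001
grasp_force: 0.0
12.9 [ 0.456  -0.0084  0.1487] [-179.8972    0.0663   57.7621] q [ -1.0516  -8.6337 -12.3259  86.43    -0.0035 121.1864] F [-0.0066 -0.4009 -0.3662] cam [0.5023 0.0623 0.2915]
crystal_blue_top [285.2 203.4] 0.65 [ 0.4616 -0.0076  0.0315] [ 0.4617 -0.0076  0.0316]
time: 13.9
ee_pos: [0.6558, 0.0855, 0.1486]
tcp_rot: [-179.9, 0.1, 57.8]
wrist_force: [-0.7, -0.1, 0.1]
opening: -0.0002
grasp_force: 0.0
13.9 [0.6558 0.0855 0.1486] [-179.8902    0.0968   57.7719] q [  7.4295  19.8842  18.4267  88.6889  -0.0044 129.6576] F [-0.6803 -0.0983  0.0662] cam [0.7022 0.1562 0.2915]
key_log_top [290.9 201.8] 0.87 [0.6691 0.0911 0.054 ] [0.6691 0.0911 0.0541]
key_log_top [ 58.6 207.3] 0.17 [0.5188 0.181  0.054 ] [0.4987 0.1838 0.028 ]
key_clear_top [330.4 288.7] 0.72 [0.6577 0.0124 0.054 ] [0.6576 0.012  0.0533]
```

View pics/w7.png

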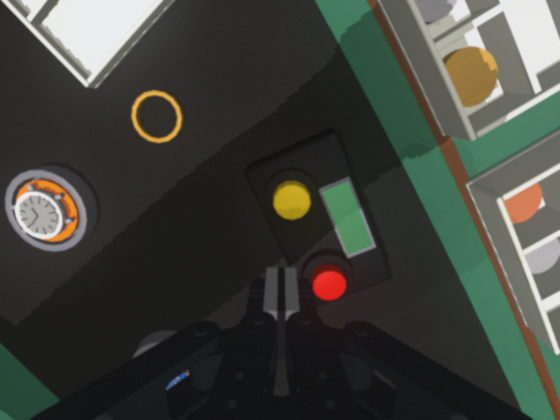

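The blue crystal top is at 31.6 mm with 7.4 N, so it is home. The yellow key is at px (291,201), i.e. (0.669, 0.090, 0.054), and the red key, well clear, at (330,286). I press the yellow key about 6.5 mm and release.

```bash
python3 -m jog '[{"rotation":[0,0,0],"translation":[12,5,-20],"grip":0},{"rotation":[0,0,0],"translation":[13,5,-50],"grip":0},{"rotation":[0,0,0],"translation":[13,5,-75],"grip":0},{"rotation":[0,0,0],"translation":[13,5,-87],"grip":0},{"rotation":[0,0,0],"translation":[13,5,-92],"grip":0},{"rotation":[0,0,0],"translation":[13,5,-95],"grip":0},{"rotation":[0,0,0],"translation":[13,5,-97],"grip":0},{"rotation":[0,0,0],"translation":[13,5,-99],"grip":0},{"rotation":[0,0,0],"translation":[13,5,-101],"grip":0},{"rotation":[0,0,0],"translation":[13,5,-101.5],"grip":0},{"rotation":[0,0,0],"translation":[13,5,-101.5],"grip":0},{"rotation":[0,0,0],"translation":[13,5,-101.5],"grip":0}]'
```

```text
time: 15.25
ee_pos: [0.67, 0.0906, 0.0492]
tcp_rot: [179.9, -0.0, 57.8]
wrist_force: [2.0, 0.1, 4.2]
opening: -0.0004
grasp_force: 2.1
```

```bash
python3 -m jog '[{"rotation":[0,0,0],"translation":[0,0,-1],"grip":0},{"rotation":[0,0,0],"translation":[0,0,-2],"grip":0},{"rotation":[0,0,0],"translation":[0,0,-2],"grip":0},{"rotation":[0,0,0],"translation":[0,0,-2],"grip":0}]'; python3 -m jog '[{"rotation":[0,0,0],"translation":[0,0,4],"grip":0},{"rotation":[0,0,0],"translation":[0,0,12],"grip":0},{"rotation":[0,0,0],"translation":[0,0,30],"grip":0},{"rotation":[0,0,0],"translation":[0,0,60],"grip":0},{"rotation":[0,0,0],"translation":[-10,-5,90],"grip":0},{"rotation":[0,0,0],"translation":[-13,-5,103],"grip":0},{"rotation":[0,0,0],"translation":[-13,-5,103],"grip":0},{"rotation":[0,0,0],"translation":[-13,-5,103],"grip":0}]'; python3 w.py w8.png key_log_top:.054; python3 - <<'E'
from h import *
np.set_printoptions(precision=4,suppress=True)
for c in('top','side'):
    p,D=imaging.camera(c); save(p,c+'1.png')
    for t in('crystal_black_top','crystal_white_top','crystal_blue_top','key_log_top'):
        for m in spotter.mark_of(c,t)[:2]: print(c,t,np.round(m['uv'],1),round(m['confidence'],2),dep(c,m['uv'],D))
E
```

```text
time: 15.65
ee_pos: [0.67, 0.0906, 0.047]
tcp_rot: [179.9, -0.0, 57.8]
wrist_force: [2.4, -0.3, 5.0]
opening: -0.0002
grasp_force: 2.7
time: 16.45
ee_pos: [0.6563, 0.0857, 0.1483]
tcp_rot: [-179.9, 0.0, 57.8]
wrist_force: [0.7, -0.3, 0.1]
opening: 0.0002
grasp_force: 0.0
16.45 [0.6563 0.0857 0.1483] [-179.9333    0.0491   57.7679] q [  7.4384  19.8858  18.3867  88.5836   0.0048 129.6705] F [ 0.7032 -0.3261  0.1329] cam [0.7025 0.1564 0.2912]
key_log_top [289.6 202.2] 0.59 [0.6688 0.0917 0.054 ] [0.6689 0.092  0.055 ]
top crystal_black_top [404.8 274.2] 0.6 [ 0.3673 -0.3251  0.038 ]
top crystal_black_top [351.7 225.7] 0.55 [ 0.4882 -0.1892  0.0319]
side crystal_black_top [222.4 364.2] 0.66 [ 0.3742 -0.3247  0.0357]
side crystal_black_top [273.1 291.8] 0.57 [ 0.4856 -0.1904  0.0311]
side crystal_white_top [243.4 176.7] 0.51 [0.4657 0.1776 0.0302]
side crystal_white_top [293.3 172.5] 0.19 [ 0.6062  0.2052 -0.    ]
side crystal_blue_top [248.2 226.8] 0.57 [ 0.4571 -0.0074  0.0339]
side key_log_top [327.5 181.3] 0.6 [0.6698 0.0894 0.0555]
```

View pics/side1.png

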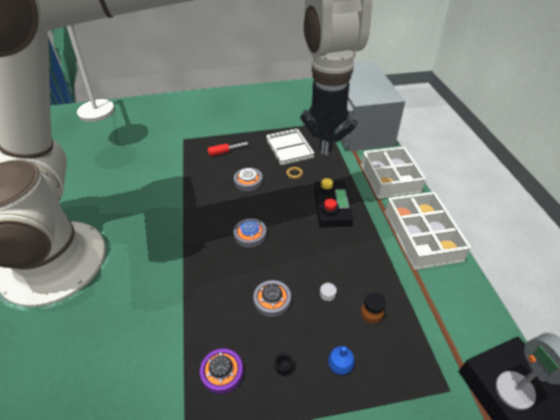

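The side view shows everything in its place: watches at (273,296), (248,178) and (250,231), the yellow key up at (327,183), and the arm clear.

```bash
python3 -c "from workcell import bot; print(bot.job_done())"
```

```text
the job is handed in; nothing more can be done
None
```

The black, white and blue crystals were pressed home in that order at about 7.4 N each. The yellow key was then pressed 7 mm and came back up, nothing else was moved, and the job was handed in at about 17 s.

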